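# Weigh down the basket that has no weight

## Robot

A 6-joint arm with a two-finger parallel gripper is mounted at the origin on the work surface. World frame = base frame: x ahead of the robot, y to its left, z up, the work surface at z = 0. Lengths are in m, angles in rad, forces in N, time in s.
With the tool pointing down it reaches from about 0.3 to 0.85 m from the base axis. Payload 5.4 kg.
Tool frame: the origin (TCP) lies between the finger pads; the fingertips stand arm.nose_length ahead of it and the grasp point (between the pads) lies 11 mm behind it (arm.nose_length is the distance from the TCP to the fingertips, in m); z points along the fingers, y is the line along which they close (so a half turn about z gives the same grasp; the last joint's range is limited). The gripper opens to 85 mm and grips with 20 to 120 N. Pads are 22 mm wide; open, the fingers measure 114 mm over their backs; the gripper's body (76 mm by 85 mm) begins 54 mm behind the grasp point. The pads swing forward as they close: fully open they stand 13 mm farther back than shut.
Start: joints at [1.138, 0.158, 1.597, -0, 1.386, -0.21], TCP at [0.127, 0.561, 0.202] pointing down, gripper open.
Joint ranges: [-2.91, 2.91], [-0.94, 2.29], [0.18, 2.7], [-1.29, 4.43], [0.17, 2.64], [-3, 3]. Speed limits (rad/s): [2.57, 2.57, 3.14, 3.14, 3.14, 3.14].

## Interface

Orientations are given as a unit quaternion [x, y, z, w].
In Python, from plant import monitor, camera, camera_model, workorder, arm gives the robot as it stands. The module is installed in compiled form; this text tells all that it offers.
- The arm moves only by the shell command python3 -m pendant 'ROWS'. ROWS is JSON, a list of rows, each an object with "offset": the shift along the world's x, y, z as a fraction of full scale, a list of three; "yaw": the turn about the world's z as a fraction of full scale; "grip": the opening, from -1 (shut) to 1 (fully open). A call has 1 to 20 rows; each row shifts and turns the commanded pose from where the row before left it; what a row does not reach is not made up. Full scale, the value 1, is 15 cm for a shift and 30 degrees for a turn. A row lasts 1/10 s, in which the tool goes at most 50 mm and 8.59 degrees, less where a joint would pass 70% of its speed; a pose out of reach is approached as far as the arm can. A call with a number of a shift or a turn outside -1 to 1 is refused whole. A call with a gripper value outside its range is refused whole. The fingers move at their own pace and stop on an object; the grip force is fixed at half the most. Time passes only in rows, so rows that do not move let the fingers close. It gives the time, the measured TCP pose, the force, the opening and the grip force at its end, in the units of the state.
- monitor.read_state(): the state, without advancing time (a new reading comes with each control period).
- camera(name): name is "scene" or "top"; returns (picture, depth): 480x640x3 uint8, red, green, blue; 480x640 float32, m along the optical axis (not along the pixel's ray), 0 where there is no reading.
- camera_model(name): a dict with "K" (3x3 intrinsics, pixels), "rvec" (rotation vector, rad) and "tvec" (3), from world to camera coordinates, as OpenCV has them. Camera axes: x right, y down, z forward; pixel columns grow to the right and rows downward; lengths in m; the calibration is good to about 2 mm. A picture is of the moment at which its call begins. camera_model takes no time and is no camera call.
- workorder.finish_job(): hands the job in; it is judged then, once.
The state is a dict: "time_s": time; "qpos": joint angles; "qvel": joint speeds; "joint_torque": joint torques, N m; "position": TCP position; "tcp_rot": TCP orientation; "contact_force": force on the tool from outside, world axes, zero at the start; "ft_torque": the same for the moment, N m; "grip_width": opening from 0.0 (shut) to 1.0 (fully open); "gripper_force": force on a finger pad.
Only numpy, scipy, OpenCV 4.12 (cv2) and the standard library are available. Lean on these libraries where they do the work, as an engineer would, in place of code of your own. Each camera call takes 0.05 s, during which the arm holds its last target. There are 200 camera calls.

## Task

Two small willow baskets are drying on round boards, and each needs a weight on its floor; one of them has its weight already. Stand the weight that lies tipped over on the table upright on the table and let go of it, then set it down gently, upright, on the floor of the basket that has none. Never drop it or let it topple, and do not shift the weight that is already in place.

Things in the scene. Friction and masses are not known exactly. Their poses are not given: they have to be found in the camera images.
- weight_loose: the weight to place, ~0.4 kg: grey concrete block 56 x 56 mm, 50 high, with a flat wooden handle central on top, 90 mm wide along x, 16 thick along y, 40 high. Origin: centre of the block's underside (foot); z runs from foot to handle (block z 0-50, handle 50-90 mm). It starts lying on a side face of the block, its z and the handle's 90 mm width both level, the handle 20 mm off the table
- weight_placed: an identical weight already standing upright in one of the two baskets; same origin and axes. Which basket it stands in varies: compare its position with the baskets'
- basket_a: small round open wicker basket, pinned immovably on a plywood disc (190 mm across, 10 thick). Outside 136 mm across at the foot, 156 at the rim, woven rods stand out 6 mm more; 75 high, wall 5. Origin: centre of its underside, on the disc, 10 mm above the table; inner floor 126 mm across, 6 mm above the origin. z up
- basket_b: the other basket, identical to basket_a, on a like board; immovable; same origin and axes
Not all that is in view belongs to the job. Leave any green look-alike of the weight_loose alone.

How it is judged:
By the outcome, as a careful person would: the job done as asked, in the order asked, and still so for the second after the job is handed in, with the robot touching nothing.
It also fails if it takes over 56 s, if anything falls off the work surface, if the arm or the gripper's body presses on something with over 40 N, if the wrist force passes 120 N, or if a joint passes its speed limit or range.

## Working session

There is one attempt and no reset: what is moved stays moved. The work goes in short steps, Python scripts to look and compute and a shell command to move; the robot and the scene stay as the last step left them, time stands still between calls to the robot, and variables do not carry over. Pictures are saved under pics/ and viewed, at most 10 in all, crops included, and the job is handed in when it is done.

```bash
mkdir -p pics; cat > h.py <<'E'
import numpy as np, cv2
from plant import monitor, camera, camera_model, workorder, arm
def snap(n):
    p,d=camera(n); np.savez('last_'+n,p=p,d=d); return p,d
def load(n):
    z=np.load('last_'+n+'.npz'); return z['p'],z['d']
def world(n,d):
    m=camera_model(n);K=np.array(m['K']);R=cv2.Rodrigues(np.array(m['rvec'],float))[0];t=np.array(m['tvec'],float).ravel()
    v,u=np.mgrid[:480,:640]
    c=np.stack([(u-K[0,2])/K[0,0]*d,(v-K[1,2])/K[1,1]*d,d],-1)
    w=(c-t)@R; w[d==0]=np.nan
    return w
E
python3 - <<'E'
from h import *
for n in('scene','top'):
    p,d=snap(n); cv2.imwrite(f'pics/{n}0.png',p[:,:,::-1])
    m=camera_model(n);R=cv2.Rodrigues(np.array(m['rvec'],float))[0];print(n,-R.T@np.ravel(m['tvec']),R[2])
print(monitor.read_state(),arm.nose_length)
E
```

```text
scene [1.14284477 0.03902141 0.76499754] [-0.69408063 -0.0282076  -0.71934443]
top [0.33048759 0.00964522 0.88337236] [ 0.17724438  0.00951517 -0.98412087]
{'time_s': 0.1, 'qpos': array([ 1.13790935e+00,  1.59053622e-01,  1.59811743e+00, -6.24806443e-06,
        1.38624382e+00, -2.10092320e-01]), 'qvel': array([ 0.00229678, -0.00121867, -0.00232294,  0.00190265, -0.00045297,
       -0.00057588]), 'joint_torque': array([-5.01173581e-04, -3.96994293e+01, -3.32335567e+01, -2.91166771e-04,
        4.30673012e-03, -8.85787976e-07]), 'position': array([0.12680408, 0.56021268, 0.20067188]), 'tcp_rot': array([ 1.11166458e-01,  9.93801383e-01, -8.65399729e-04, -2.84979458e-04]), 'contact_force': array([ 1.45093467,  0.50380444, -0.24906993]), 'ft_torque': array([-0.03094049, -0.00796327, -0.00121517]), 'gripper_force': 0.0, 'grip_width': 0.9994894534217785} 0.008
```

View pics/scene0.png

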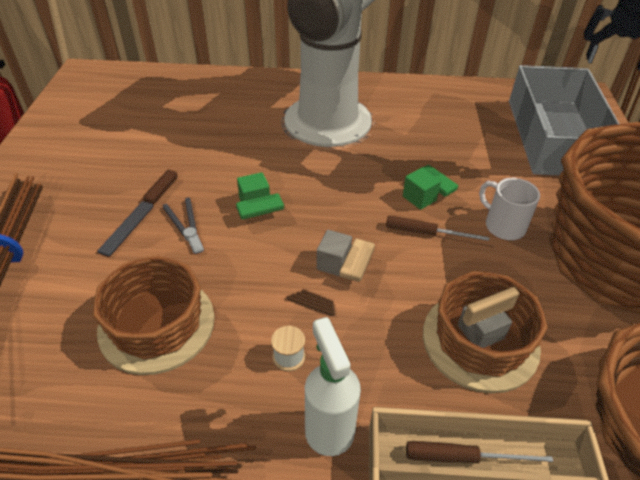

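View pics/top0.png

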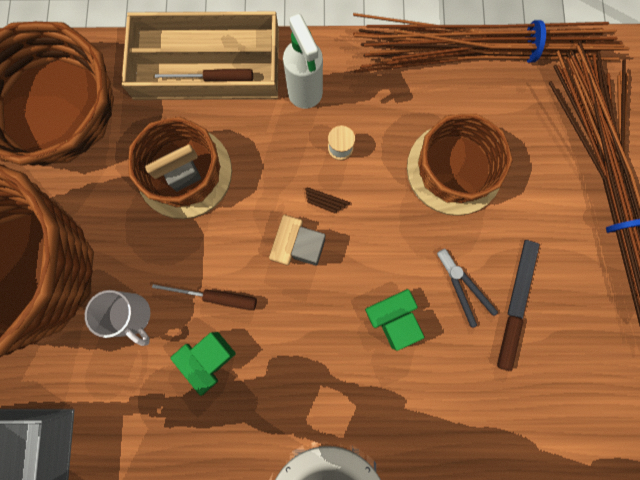

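Candidates in the top view: the grey weight with wooden handle, lying at (300,241); green look-alikes at (397,320) and (203,360); and the placed weight in the left basket at (175,165). The lying grey and wood one is the target, and the empty basket is the right one at (467,160). I'll measure these and check the choice in a crop.

```bash
cat > m.py <<'E'
from h import *
def rect(P):
    r=cv2.minAreaRect((P[:,:2]*1000).astype(np.float32)); return np.round(r[0],1),np.round(r[1],1),round(r[2],1)
E
python3 - <<'E'
from m import *
p,d=load('top'); w=world('top',d)
cv2.imwrite('pics/crop.png',cv2.resize(p[190:290,240:360,::-1],None,fx=5,fy=5,interpolation=cv2.INTER_CUBIC))
s=np.zeros((480,640),bool); s[205:275,260:335]=1
for a,b in((.050,.062),(.030,.042)):
    m=s&(w[...,2]>a)&(w[...,2]<b); m=cv2.erode(m.astype(np.uint8),np.ones((2,2)))>0
    P=w[m]; print(len(P),np.median(P[:,2]),rect(P),P.mean(0))
print('table',np.nanmedian(w[250:290,330:360,2]))
for nm,(u0,u1) in dict(L=(120,235),R=(400,520)).items():
    s=np.zeros((480,640),bool); s[100:220,u0:u1]=1
    m=s&(w[...,2]>.078)&(w[...,2]<.095); P=w[m]
    c,r=cv2.minEnclosingCircle((P[:,:2]*1000).astype(np.float32)); print(nm,'rim',c,r,np.median(P[:,2]))
    m=s&(w[...,2]>.006)&(w[...,2]<.0135); P=w[m];c,r=cv2.minEnclosingCircle((P[:,:2]*1000).astype(np.float32)); print('disc',c,r,len(P))
    m=s&(w[...,2]>.1)&(w[...,2]<.115); P=w[m]; print('handle',len(P), rect(P) if len(P)>5 else '')
    q=w[160,(u0+u1)//2]; print('mid',q)
E
```

```text
744 0.05580271197058104 (array([464.7,  34.3]), array([47.5, 53.5]), 72.9) [0.4642699  0.03441276 0.05572528]
862 0.03562846804950857 (array([477.9,  77.2]), array([36.8, 87. ]), 73.0) [0.47772328 0.0776087  0.03559499]
table -0.00038256749263744836
L rim (620.6507568359375, 284.50360107421875) 83.43213653564453 0.0841317167731761
disc (620.0302734375, 283.791259765625) 94.55313110351562 1558
handle 448 (array([613.6, 282.4]), array([16.9, 89.1]), 27.9)
mid [0.61318239 0.26941339 0.09813172]
R rim (625.9580688476562, -253.68666076660156) 83.65357971191406 0.08341601413189413
disc (625.6300048828125, -253.49462890625) 94.52259826660156 1804
handle 0 
mid [ 0.64042292 -0.26317309  0.01572922]
```

View pics/crop.png

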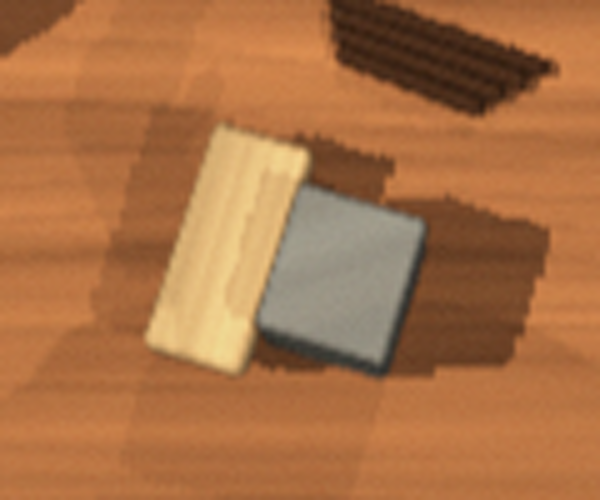

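The crop confirms the grey block, centred near crop (345,280), with the wooden handle at (230,250). The measured sizes match the description, the weight's z points along (0.29,0.96), and the right basket is empty (floor at 16 mm). With the tool held vertical, I'll tip the weight up by pushing the block's top face with the back of one finger. Then I'll close both fingers on the handle to bring it upright.

```bash
python3 - <<'E'
from m import *
p,d=load('top'); w=world('top',d)
for a in np.linspace(0,1,9):
    c=np.array([.127,.560])*(1-a)+np.array([.485,.101])*a
    m=np.hypot(w[...,0]-c[0],w[...,1]-c[1])<.09
    print(c.round(3), np.round(np.nanmax(w[m][:,2]),3) if m.any() else None)
E
python3 -m pendant '[{"offset":[0.2,-0.255,0],"yaw":-0.14,"grip":0.06},{"offset":[0.2,-0.255,0],"yaw":0,"grip":0.06},{"offset":[0.2,-0.255,0],"yaw":0,"grip":0.06},{"offset":[0.2,-0.255,0],"yaw":0,"grip":0.06},{"offset":[0.2,-0.255,0],"yaw":0,"grip":0.06}]'
```

```text
[0.127 0.56 ] 0.103
[0.172 0.503] 0.104
[0.216 0.445] 0.202
[0.261 0.388] 0.202
[0.306 0.33 ] 0.096
[0.351 0.273] 0.095
[0.396 0.216] 0.056
[0.44  0.158] 0.039
[0.485 0.101] 0.06
time_s: 0.6
position: [0.2776, 0.3678, 0.2012]
tcp_rot: [0.147, 0.989, -0.0, -0.0]
contact_force: [1.5, 0.2, 0.7]
grip_width: 0.53
gripper_force: 0.0
```

```bash
python3 -m pendant '[{"offset":[0.173,-0.222,-0.075],"yaw":0,"grip":0.06},{"offset":[0.173,-0.222,-0.075],"yaw":0,"grip":0.06},{"offset":[0.173,-0.222,-0.075],"yaw":0,"grip":0.06},{"offset":[0.173,-0.222,-0.075],"yaw":0,"grip":0.06},{"offset":[0.173,-0.222,-0.075],"yaw":0,"grip":0.06},{"offset":[0.173,-0.222,-0.075],"yaw":0,"grip":0.06},{"offset":[0.173,-0.222,-0.075],"yaw":0,"grip":0.06},{"offset":[0.173,-0.222,-0.075],"yaw":0,"grip":0.06},{"offset":[0,0,0],"yaw":0,"grip":0.06},{"offset":[0,0,0],"yaw":0,"grip":0.06}]'
python3 - <<'E'
from m import *
p,d=snap('scene'); cv2.imwrite('pics/s1.png',cv2.resize(p[130:330,230:470,::-1],None,fx=3,fy=3,interpolation=cv2.INTER_CUBIC))
w=world('scene',d); u=np.array([.292,.956]); n=np.array([.956,-.292])
q=w[...,:2]-np.array([.4573,.0104]); Y=q@u*1000; X=q@n*1000; Z=w[...,2]*1000
m=(abs(X)<35)&(Z>62)&(Y>0)&(Y<180)
for z in range(62,150,4):
    k=m&(Z>=z)&(Z<z+4)
    if k.any():
        y=np.sort(Y[k]); g=np.where(np.diff(y)>8)[0]; e=np.r_[y[0],*[[y[i],y[i+1]] for i in g],y[-1]]; print(z,k.sum(),e.round(),X[k].max().round())
print(monitor.read_state()['position'])
E
```

```text
time_s: 1.6
position: [0.4842, 0.1027, 0.1109]
tcp_rot: [0.148, 0.989, 0.0, -0.001]
contact_force: [-0.6, 0.3, 0.6]
grip_width: 0.53
gripper_force: 0.0
142 5 [ 74.  75. 124. 124.] 9.0
146 23 [ 64.  75. 120. 131.] 12.0
[0.4840251  0.10343011 0.11125614]
```

View pics/s1.png

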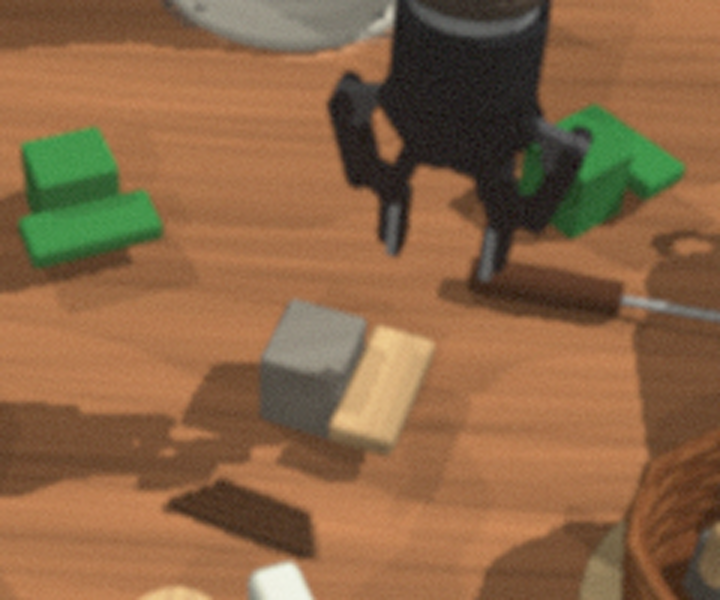

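```bash
python3 - <<'E'
from m import *
m=camera_model('scene'); p,d=load('scene')
t=np.array([.4840,.1034]); u=np.array([.292,.956]); 
for y in(-30,30):
  for z in(.100,.108,.116,.124):
    P=np.r_[t+u*y/1000,z]
    uv=cv2.projectPoints(P[None],np.array(m['rvec'],float),np.array(m['tvec'],float),np.array(m['K']),None)[0].ravel(); print(y,z,((uv-[230,130])*3).round())
print(d[205:226:3,355:400:4].round(2))
E
```

```text
-30 0.1 [384. 298.]
-30 0.108 [385. 288.]
-30 0.116 [385. 278.]
-30 0.124 [386. 268.]
30 0.1 [484. 325.]
30 0.108 [486. 315.]
30 0.116 [488. 305.]
30 0.124 [489. 295.]
[[1.13 0.89 0.88 1.13 1.13 1.13 1.13 1.14 1.13 1.13 0.85 0.85]
 [1.13 0.89 0.89 1.12 1.12 1.13 1.13 1.13 1.13 0.87 0.86 0.86]
 [1.12 0.89 0.89 1.12 1.12 1.12 1.12 1.12 1.12 0.87 0.87 0.87]
 [1.11 0.9  0.9  1.11 1.11 1.11 1.11 1.11 1.11 0.87 0.88 0.88]
 [1.11 1.11 1.1  1.11 1.11 1.1  1.11 1.11 1.07 0.88 0.88 1.07]
 [1.1  1.1  1.1  1.1  1.1  1.1  1.1  1.1  1.07 0.88 0.88 1.07]
 [1.09 1.09 1.1  1.1  1.09 1.1  1.09 1.09 1.07 0.89 1.06 1.06]]
```

```bash
python3 - <<'E'
from m import *
u=np.array([.292,.956]); n=np.array([.956,-.292])
for nm in('scene','top'):
    p,d=load(nm) if nm=='scene' else snap(nm)
    w=world(nm,d)
    q=w[...,:2]-np.array([.4573,.0104]); Y=q@u*1000; X=q@n*1000; Z=w[...,2]*1000
    for a,b,lo,hi in((52,62,-15,60),(32,42,45,100)):
        m=(abs(X)<55)&(Y>lo)&(Y<hi)&(Z>a)&(Z<b)
        if m.any(): print(nm,m.sum(),np.median(Z[m]),rect(w[m]))
    c=np.hypot(w[...,0]-.626,w[...,1]+.2536); m=(c<.09)&(Z>78)&(Z<95); print('rim z',np.median(Z[m]),cv2.minEnclosingCircle((w[m][:,:2]*1000).astype(np.float32)))
    m=(abs(X)<60)&(Z>100)&(Y>40)&(Y<150);print(nm,'grip z percentiles',np.percentile(Z[m],[0,1,5,20,50]) if m.any() else '')
print(monitor.read_state()['qpos'],monitor.read_state()['position'])
E
```

```text
scene 652 56.20867633874076 (array([467.9,  35.4]), array([51., 60.]), 71.4)
scene 864 36.2475524233753 (array([481.4,  76.2]), array([46.2, 91.7]), 70.8)
rim z 84.23061083243743 ((628.5576782226562, -253.4906463623047), 83.64915466308594)
scene grip z percentiles [144.71036809 163.38472468 199.52638015 285.94662008 406.44339437]
top 807 55.517472898789684 (array([465.9,  35.1]), array([49.9, 55.8]), 72.7)
top 356 35.66344440777273 (array([478.2,  73.9]), array([30.7, 91.8]), 85.2)
rim z 83.46520042690322 ((625.568603515625, -254.1361541748047), 83.42743682861328)
top grip z percentiles [147.50037057 234.18888306 348.15600511 466.11080229 480.46368119]
[-3.34637521e-02  4.16504150e-02  1.90883116e+00  3.12414553e-04
  1.19161421e+00 -1.30903479e+00] [0.4840516  0.10386024 0.11157673]
```

```bash
python3 -m pendant '[{"offset":[0,0,-0.15],"yaw":0,"grip":0.06},{"offset":[0,0,-0.15],"yaw":0,"grip":0.06},{"offset":[0,0,-0.05],"yaw":0,"grip":0.06},{"offset":[0,0,0],"yaw":0,"grip":0.06},{"offset":[0,0,0],"yaw":0,"grip":0.06}]'
cat > look.py <<'E'
import sys
from m import *
p,d=snap('scene'); w=world('scene',d)
cv2.imwrite(sys.argv[1],cv2.resize(p[150:310,270:430,::-1],None,fx=3.5,fy=3.5,interpolation=cv2.INTER_CUBIC))
u=np.array([.292,.956]); n=np.array([.956,-.292])
q=w[...,:2]-np.array([.4573,.0104]); Y=q@u*1000; X=q@n*1000; Z=w[...,2]*1000
m=(X>-20)&(X<16)&(Z>58)&(Y>-60)&(Y<180)
for z in range(58,100,4):
    k=m&(Z>=z)&(Z<z+4)
    if k.sum()>2:
        y=np.sort(Y[k]); g=np.where(np.diff(y)>8)[0]; e=np.r_[y[0],*[[y[i],y[i+1]] for i in g],y[-1]]; print(z,k.sum(),e.round())
m=(abs(X)<50)&(Y>-80)&(Y<5)&(Z>4)&(Z<100); print('ahead of foot',m.sum(), Y[m].min().round() if m.any() else '', Z[m].max().round() if m.any() else '')
print(monitor.read_state()['position'].round(4))
E
python3 look.py pics/s2.png
```

```text
time_s: 2.2
position: [0.4851, 0.1036, 0.0601]
tcp_rot: [0.147, 0.989, 0.0, 0.001]
contact_force: [0.5, -0.3, -0.4]
grip_width: 0.531
gripper_force: 0.0
58 45 [ 5. 52.]
94 14 [ 69.  76. 123. 128.]
98 23 [ 64.  76. 123. 131.]
ahead of foot 46 -66.0 59.0
[0.4856 0.1035 0.0604]
```

View pics/s2.png

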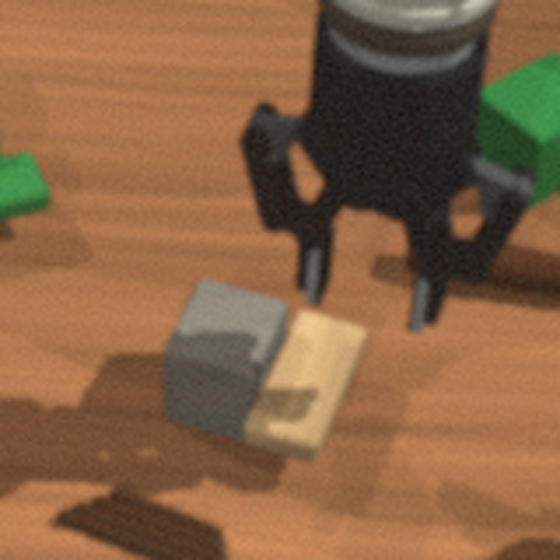

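```bash
python3 -m pendant '[{"offset":[0,0,-0.06],"yaw":0,"grip":0.06},{"offset":[0,0,-0.04],"yaw":0,"grip":0.06},{"offset":[0,0,-0.02],"yaw":0,"grip":0.06},{"offset":[0,0,0],"yaw":0,"grip":0.06}]'
python3 look.py pics/s3.png
```

```text
time_s: 2.65
position: [0.484, 0.1031, 0.0403]
tcp_rot: [0.148, 0.989, -0.0, -0.001]
contact_force: [0.1, 0.3, -0.4]
grip_width: 0.527
gripper_force: 0.0
58 33 [ 5. 49.]
74 14 [ 68.  75. 123. 128.]
78 27 [ 63.  75. 120. 132.]
82 24 [ 63.  75. 122. 133.]
86 32 [ 63.  75. 121. 134.]
90 28 [ 62.  75. 121. 134.]
94 30 [ 64.  75. 121. 134.]
98 33 [ 62.  75. 120. 134.]
ahead of foot 48 -52.0 58.0
[0.4844 0.1031 0.0407]
```

```bash
python3 -m pendant '[{"offset":[0,0,-0.06],"yaw":0,"grip":0.06},{"offset":[0,0,-0.06],"yaw":0,"grip":0.06},{"offset":[0,0,-0.04],"yaw":0,"grip":0.06},{"offset":[0,0,0],"yaw":0,"grip":0.06}]'
sed -i 's/range(58,100,4)/range(38,100,4)/; s/Z>58/Z>38/' look.py; python3 look.py pics/s4.png
```

```text
time_s: 3.1
position: [0.4834, 0.1031, 0.0157]
tcp_rot: [0.148, 0.989, -0.0, -0.001]
contact_force: [0.2, -0.5, -0.4]
grip_width: 0.53
gripper_force: 0.0
38 43 [51. 89.]
42 8 [51. 53.]
46 10 [51. 52.]
50 27 [  4.  13.  23.  23.  42.  52.  70.  75. 121. 127.]
54 368 [  3.  52.  63.  75. 121. 133.]
58 72 [  6.  49.  62.  75. 121. 134.]
62 27 [ 62.  75. 120. 134.]
66 26 [ 62.  75. 122. 134.]
70 33 [ 63.  75. 120. 134.]
74 34 [ 62.  76. 121. 134.]
78 31 [ 61.  75. 120. 134.]
82 28 [ 61.  75. 121. 133.]
86 18 [ 66.  75. 121. 136.]
90 41 [ 45.  74. 121. 145.]
94 58 [ 44.  74. 120. 150.]
98 116 [ 43.  74. 120. 151.]
ahead of foot 57 -67.0 58.0
[0.4839 0.1031 0.0163]
```

View pics/s4.png

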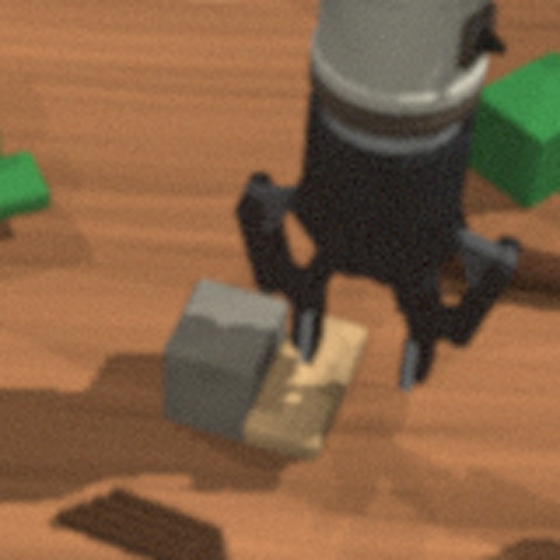

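The fingertips are at about z 50 mm, just above the handle and 11 mm short of the block's top face; the picture shows the left finger over the handle at (305,350). Now I'll make contact and start the tipping push.

```bash
python3 -m pendant '[{"offset":[-0.0058,-0.0191,-0.007],"yaw":0,"grip":0.06},{"offset":[-0.0058,-0.0191,-0.007],"yaw":0,"grip":0.06},{"offset":[-0.0058,-0.0191,-0.006],"yaw":0,"grip":0.06},{"offset":[-0.0039,-0.0127,0],"yaw":0,"grip":0.06},{"offset":[-0.0039,-0.0127,0.01],"yaw":0,"grip":0.06},{"offset":[-0.0039,-0.0127,0.012],"yaw":0,"grip":0.06},{"offset":[-0.0039,-0.0127,0.012],"yaw":0,"grip":0.06},{"offset":[-0.0039,-0.0127,0.012],"yaw":0,"grip":0.06}]'
python3 look.py pics/s5.png
```

```text
time_s: 3.95
position: [0.4792, 0.0849, 0.0213]
tcp_rot: [0.148, 0.989, 0.0, 0.0]
contact_force: [0.6, 1.1, 0.2]
grip_width: 0.529
gripper_force: 0.5
38 38 [46. 64. 86. 88.]
42 204 [46. 87.]
46 81 [45. 46. 61. 86.]
50 10 [-5. -5.  3.  3. 44. 46. 56. 56.]
54 138 [ -5.  28.  43.  45.  53.  56. 105. 109.]
58 217 [ -3.  56. 102. 113.]
62 53 [ 25.  56. 102. 115.]
66 28 [ 44.  56. 102. 115.]
70 37 [ 43.  56. 101. 115.]
74 29 [ 46.  56. 103. 115.]
78 30 [ 44.  56. 103. 115.]
82 27 [ 43.  56. 102. 115.]
86 28 [ 43.  57. 102. 114.]
90 32 [ 49.  56. 102. 115.]
94 24 [ 34.  55. 105. 120.]
98 57 [ 26.  55. 103. 131.]
ahead of foot 178 -69.0 59.0
[0.4793 0.0847 0.0215]
```

View pics/s5.png

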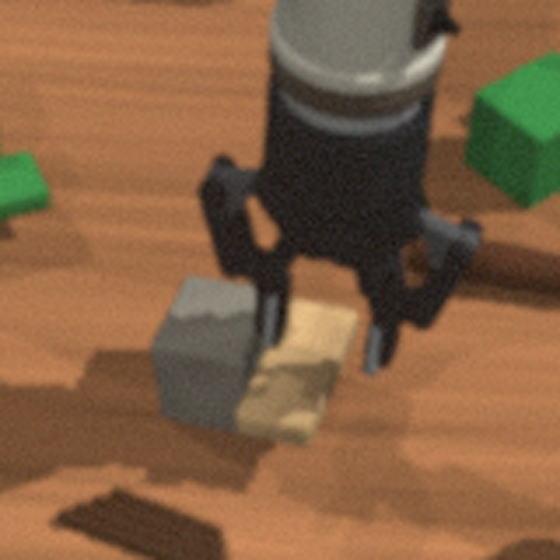

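Tipping works: the block pivots on its foot edge (about 7°) without sliding. I'll continue along the arc.

```bash
python3 -m pendant '[{"offset":[-0.0063,-0.0207,0.0133],"yaw":0,"grip":0.06},{"offset":[-0.0063,-0.0207,0.0133],"yaw":0,"grip":0.06},{"offset":[-0.0063,-0.0207,0.0133],"yaw":0,"grip":0.06},{"offset":[-0.0063,-0.0207,0.0133],"yaw":0,"grip":0.06},{"offset":[-0.0055,-0.018,0.0075],"yaw":0,"grip":0.06},{"offset":[-0.0055,-0.018,0.0075],"yaw":0,"grip":0.06},{"offset":[-0.0055,-0.018,0.0075],"yaw":0,"grip":0.06},{"offset":[-0.0055,-0.018,0.0075],"yaw":0,"grip":0.06}]'
cat >> look.py <<'E'
# orientation: fit plane to wooden pixels' visible faces & grey faces
hsv=cv2.cvtColor(p,cv2.COLOR_RGB2HSV)
near=(abs(X)<60)&(Y>-90)&(Y<110)&(Z>6)&(Z<115)
wood=near&(hsv[...,0]>=14)&(hsv[...,0]<=28)&(hsv[...,1]>60)&(hsv[...,2]>120)&(X>-48)
A=np.stack([Y[wood],Z[wood],X[wood]],1)
if len(A)>20:
    # end-face (X max) outline of the handle in the Y-Z plane
    k=A[:,2]>np.percentile(A[:,2],99)-8
    r=cv2.minAreaRect(A[k][:,:2].astype(np.float32)); print('wood n',len(A),'end rect c/size/ang',np.round(r[0],1),np.round(r[1],1),round(r[2],1),'Y',np.percentile(A[:,0],[1,99]).round(),'Z',np.percentile(A[:,1],[1,99]).round())
E
python3 look.py pics/s6.png
```

```text
time_s: 4.8
position: [0.4719, 0.0615, 0.0335]
tcp_rot: [0.148, 0.989, -0.0, -0.0]
contact_force: [0.2, 0.4, -0.6]
grip_width: 0.532
gripper_force: 0.3
46 4 [-24. -23.]
50 40 [-23. -16.  28.  30.]
54 97 [-20.  -8.  27.  38.]
58 113 [-12.   2.  25.  45.  69.  71.]
62 132 [-4. 10. 23. 31. 40. 52. 67. 70.]
66 151 [ 4. 32. 49. 69. 78. 84.]
70 107 [ 9. 32. 55. 67. 77. 84.]
74 29 [20. 32. 62. 65. 77. 90.]
78 31 [19. 32. 77. 91.]
82 35 [19. 32. 77. 90.]
86 30 [18. 32. 77. 91.]
90 37 [18. 32. 78. 91.]
94 31 [18. 32. 80. 91.]
98 29 [21. 32. 78. 90.]
ahead of foot 462 -76.0 67.0
[0.4719 0.0612 0.0336]
wood n 643 end rect c/size/ang [50.4 59.1] [39.2 15.9] 27.6 Y [29. 70.] Z [52. 74.]
```

θ is about 28° and the handle lies between the fingers. I'll go on to about 42°, just short of the tipping point.

```bash
python3 -m pendant '[{"offset":[-0.006,-0.0195,0.0053],"yaw":0,"grip":0.06},{"offset":[-0.006,-0.0195,0.0053],"yaw":0,"grip":0.06},{"offset":[-0.006,-0.0195,0.0053],"yaw":0,"grip":0.06},{"offset":[-0.006,-0.0195,0.0053],"yaw":0,"grip":0.06},{"offset":[-0.004,-0.013,0.003],"yaw":0,"grip":0.06}]'
python3 look.py pics/s7.png
```

```text
time_s: 5.35
position: [0.4678, 0.0478, 0.0372]
tcp_rot: [0.148, 0.989, -0.0, 0.0]
contact_force: [-0.3, -0.2, 0.6]
grip_width: 0.526
gripper_force: 0.1
46 28 [-31. -25.]
50 29 [-27. -19.]
54 35 [-23. -14.  19.  20.]
58 74 [-17.  -9.  16.  23.]
62 74 [-11.  -2.  13.  28.]
66 64 [-6. 17. 27. 34. 69. 69.]
70 79 [-1. 18. 32. 38. 57. 69.]
74 90 [ 4. 18. 38. 43. 53. 73.]
78 102 [ 4. 18. 40. 76.]
82 56 [ 4. 18. 47. 53. 63. 76.]
86 32 [ 4. 18. 63. 76.]
90 35 [ 4. 18. 63. 76.]
94 26 [ 4. 18. 64. 76.]
98 39 [ 3. 18. 64. 76.]
ahead of foot 556 -62.0 99.0
[0.4678 0.0476 0.0372]
wood n 498 end rect c/size/ang [40.2 67.3] [38.9 17.4] 35.9 Y [-20.  58.] Z [48. 83.]
```

View pics/s7.png

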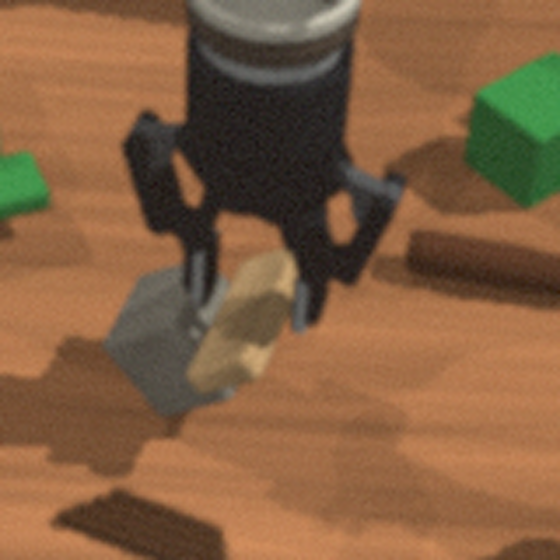

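```bash
python3 -m pendant '[{"offset":[-0.0024,-0.008,0],"yaw":0,"grip":0.0},{"offset":[-0.0024,-0.008,0],"yaw":0,"grip":-0.06},{"offset":[-0.0016,-0.0053,0],"yaw":0,"grip":-0.13},{"offset":[-0.0016,-0.0053,0],"yaw":0,"grip":-0.2},{"offset":[-0.0016,-0.0053,0],"yaw":0,"grip":-0.25},{"offset":[0,0,0],"yaw":0,"grip":-0.25}]'
python3 look.py pics/s8.png
```

```text
time_s: 6.0
position: [0.4665, 0.0433, 0.0373]
tcp_rot: [0.148, 0.989, 0.0, 0.0]
contact_force: [-0.4, 0.3, 0.7]
grip_width: 0.38
gripper_force: 1.6
42 18 [-35. -32.]
46 19 [-33. -29.]
50 20 [-28. -24.]
54 24 [-24. -19.]
58 33 [-20. -15.  10.  13.]
62 36 [-16. -12.   6.  16.]
66 59 [-12.  22.]
70 93 [-8.  4. 15. 26. 52. 58.]
74 65 [-4. 30. 49. 64.]
78 62 [ 7. 20. 28. 35. 45. 65.]
82 116 [ 6. 20. 33. 65.]
86 64 [ 6. 20. 37. 65.]
90 33 [ 5. 20. 51. 65.]
94 38 [ 6. 20. 53. 65.]
98 29 [ 6. 20. 52. 65.]
ahead of foot 659 -70.0 76.0
[0.4666 0.0433 0.0373]
wood n 368 end rect c/size/ang [31.4 73. ] [38.4 13.4] 36.5 Y [11. 50.] Z [37. 88.]
```

```bash
python3 -m pendant '[{"offset":[-0.0094,-0.031,0.002],"yaw":0,"grip":-0.29},{"offset":[-0.0094,-0.031,0.002],"yaw":0,"grip":-0.31},{"offset":[-0.0094,-0.031,0.002],"yaw":0,"grip":-0.32},{"offset":[-0.0094,-0.031,0.002],"yaw":0,"grip":-0.34},{"offset":[-0.0094,-0.031,0.002],"yaw":0,"grip":-0.365},{"offset":[-0.0094,-0.031,0.002],"yaw":0,"grip":-0.4},{"offset":[0,0,0],"yaw":0,"grip":-0.4}]'
python3 look.py pics/s9.png
```

```text
time_s: 6.75
position: [0.4583, 0.0145, 0.0395]
tcp_rot: [0.148, 0.989, -0.001, 0.0]
contact_force: [-1.9, -1.8, 6.4]
grip_width: 0.297
gripper_force: 4.7
42 15 [-41. -40.  15.  20.]
46 58 [-39. -38.   6.  21.]
50 46 [-37. -37.   6.  19.]
54 4 [-36. -35.   8.   9.]
58 18 [-34. -33. -22. -12.]
62 58 [-32. -11.]
66 23 [-30. -22.  -9.  -9.]
70 11 [-13.  -6.  19.  25.]
74 30 [-16.  -5.  18.  27.]
78 28 [-21.  -3.  18.  32.]
82 43 [-20.  -1.  16.  32.]
86 39 [-20.   0.  14.  32.]
90 75 [-20.  32.]
94 101 [-20.  -7.   3.  32.]
98 33 [-21.  -7.  18.  32.]
ahead of foot 842 -78.0 99.0
[0.4584 0.0147 0.0395]
wood n 162 end rect c/size/ang [ 4.1 79.4] [36.3 14.5] 67.3 Y [-36.  21.] Z [44. 97.]
```

```bash
python3 -m pendant '[{"offset":[-0.009,-0.0295,0.003],"yaw":0,"grip":-0.43},{"offset":[-0.009,-0.0295,0.003],"yaw":0,"grip":-0.47},{"offset":[-0.009,-0.0295,0.003],"yaw":0,"grip":-0.51},{"offset":[-0.009,-0.0295,0.002],"yaw":0,"grip":-0.54},{"offset":[-0.009,-0.0295,0],"yaw":0,"grip":-0.58},{"offset":[-0.009,-0.0295,0],"yaw":0,"grip":-0.61},{"offset":[-0.009,-0.0295,0],"yaw":0,"grip":-0.65},{"offset":[0,0,0],"yaw":0,"grip":-0.65},{"offset":[0,0,0],"yaw":0,"grip":-0.65}]'
python3 look.py pics/s10.png
```

```text
time_s: 7.7
position: [0.4479, -0.0154, 0.0401]
tcp_rot: [0.148, 0.989, 0.0, -0.001]
contact_force: [0.3, -0.1, -3.2]
grip_width: 0.184
gripper_force: 24.5
38 6 [1. 2.]
42 11 [1. 3.]
46 73 [-54. -48. -19.   3.]
50 129 [-53. -47. -19.   3.]
54 6 [-18. -16.]
58 6 [-19. -17.]
62 4 [-19. -17.]
66 5 [-19. -13.]
70 6 [-39. -39. -19. -12.]
74 10 [-46. -40. -18. -10.]
78 29 [-46. -37. -19.  -5.]
82 26 [-47. -35. -19.  -5.]
86 63 [-48.  -5.]
90 84 [-46.  -4.]
94 36 [-48. -33. -17.  -5.]
98 30 [-47. -33. -18.  -4.]
ahead of foot 1491 -54.0 100.0
[ 0.4481 -0.0153  0.0402]
wood n 239 end rect c/size/ang [-24.2  75.1] [15.4 38.4] 4.8 Y [-43.   1.] Z [26. 93.]
```

View pics/s10.png

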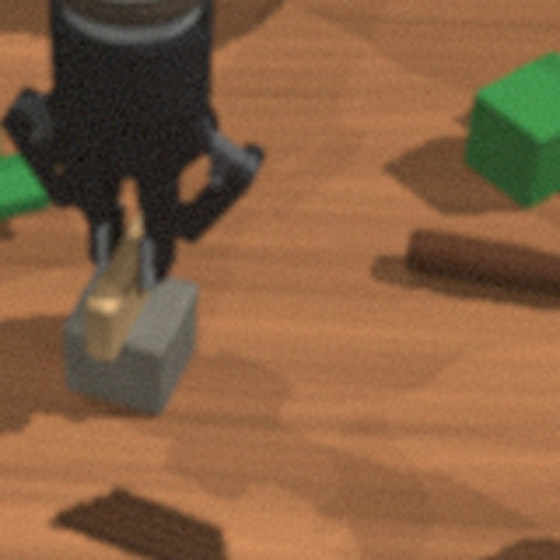

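Nearly upright: the picture shows the handle vertical between the fingers. I'll squeeze fully to align it, then lower until the table carries it.

```bash
python3 -m pendant '[{"offset":[0,0,0],"yaw":0,"grip":-1},{"offset":[0,0,0],"yaw":0,"grip":-1},{"offset":[0,0,0],"yaw":0,"grip":-1}]'
cat > z.py <<'E'
from m import *
for nm in('top','scene'):
    p,d=snap(nm); w=world(nm,d)
    q=w[...,:2]-np.array([.4573,.0104]); u=np.array([.292,.956]); n=np.array([.956,-.292]); Y=q@u*1000; X=q@n*1000; Z=w[...,2]*1000
    for s in((X>-25)&(X<25)&(Y>-53)&(Y<-40),(X>-25)&(X<25)&(Y>-16)&(Y<-2)):
        m=s&(Z>40)&(Z<58); print(nm,m.sum(),np.median(Z[m]) if m.any() else '', np.linalg.lstsq(np.c_[X[m],Y[m],np.ones(m.sum())],Z[m],rcond=None)[0].round(3) if m.sum()>20 else '')
E
python3 z.py
```

```text
time_s: 8.05
position: [0.4485, -0.0154, 0.0405]
tcp_rot: [0.147, 0.989, 0.0, -0.0]
contact_force: [0.2, -0.0, -3.3]
grip_width: 0.171
gripper_force: 60.7
top 42 50.19953367451576 [ 0.093  0.123 57.807]
top 30 49.94083700749789 [-3.2000e-02 -8.8000e-02  4.8816e+01]
scene 48 50.38325329687904 [-3.7000e-02  2.1100e-01  6.1178e+01]
scene 146 51.21677905828132 [ 1.100e-02 -7.000e-03  5.118e+01]
```

```bash
python3 -m pendant '[{"offset":[0,0,-0.004],"yaw":0,"grip":-1},{"offset":[0,0,0],"yaw":0,"grip":-1}]';  python3 -m pendant '[{"offset":[0,0,-0.004],"yaw":0,"grip":-1},{"offset":[0,0,0],"yaw":0,"grip":-1}]'
```

```text
time_s: 8.35
position: [0.4486, -0.0155, 0.04]
tcp_rot: [0.148, 0.989, 0.0, 0.0]
contact_force: [0.4, -0.3, -2.7]
grip_width: 0.175
gripper_force: 61.0
time_s: 8.55
position: [0.4488, -0.0155, 0.04]
tcp_rot: [0.148, 0.989, 0.0, 0.0]
contact_force: [-2.0, 2.6, 4.0]
grip_width: 0.174
gripper_force: 61.9
```

```bash
python3 -m pendant '[{"offset":[0,0,0],"yaw":0,"grip":-0.55},{"offset":[0,0,0],"yaw":0,"grip":-0.4},{"offset":[0,0,0],"yaw":0,"grip":-0.2},{"offset":[0,0,0],"yaw":0,"grip":0},{"offset":[0,0,0],"yaw":0,"grip":0},{"offset":[0,0,0.1],"yaw":0,"grip":0},{"offset":[0,0,0.15],"yaw":0,"grip":0},{"offset":[0,0,0.15],"yaw":0,"grip":0},{"offset":[0,0,0],"yaw":0,"grip":0},{"offset":[0,0,0],"yaw":0,"grip":0},{"offset":[0,0,0],"yaw":0,"grip":0},{"offset":[0,0,0],"yaw":0,"grip":0},{"offset":[0,0,0],"yaw":0,"grip":0},{"offset":[0,0,0],"yaw":0,"grip":0},{"offset":[0,0,0],"yaw":0,"grip":0},{"offset":[0,0,0],"yaw":0,"grip":0}]'
cat > u.py <<'E'
from m import *
p,d=snap('scene'); w=world('scene',d); Z=w[...,2]*1000
s=(np.hypot(w[...,0]-.449,w[...,1]+.016)<.06)
for a,b in((84,96),(46,54)):
    m=s&(Z>a)&(Z<b); r=rect(w[m]); print(m.sum(),np.median(Z[m]),r)
m=s&(Z>70)&(Z<96); print('handle max',np.percentile(Z[m],98))
print(monitor.read_state()['position'])
E
python3 u.py; python3 z.py
```

```text
time_s: 10.15
position: [0.4484, -0.0155, 0.0993]
tcp_rot: [0.148, 0.989, 0.0, -0.0]
contact_force: [-0.1, -0.7, 0.3]
grip_width: 0.504
gripper_force: 0.0
337 89.67703127492618 (array([453.3, -14.9]), array([16.5, 91.4]), 73.0)
377 50.15016212907068 (array([457. , -15.9]), array([56.2, 81.6]), 73.5)
handle max 92.14618703988336
[ 0.44848987 -0.0155247   0.09931841]
top 80 49.47398941042736 [7.0000e-03 1.2000e-01 5.5488e+01]
top 70 49.0978020971785 [4.3000e-02 0.0000e+00 5.0079e+01]
scene 57 49.91961587429027 [-2.0000e-03  8.3000e-02  5.4026e+01]
scene 149 50.290935024172995 [ 4.0000e-03 -4.4000e-02  4.9923e+01]
```

Upright and released: top face at z 50, handle top at 90, level. Now I'll regrip, lift and carry it to the empty basket.

```bash
python3 -m pendant '[{"offset":[0,0,-0.15],"yaw":0,"grip":-0.1},{"offset":[0,0,-0.15],"yaw":0,"grip":-0.2},{"offset":[0,0,-0.09],"yaw":0,"grip":-0.3},{"offset":[0,0,-0.01],"yaw":0,"grip":-0.4},{"offset":[0,0,0],"yaw":0,"grip":-0.5},{"offset":[0,0,0],"yaw":0,"grip":-1},{"offset":[0,0,0],"yaw":0,"grip":-1},{"offset":[0,0,0],"yaw":0,"grip":-1},{"offset":[0,0,0],"yaw":0,"grip":-1},{"offset":[0,0,0.03],"yaw":0,"grip":-1},{"offset":[0,0,0.07],"yaw":0,"grip":-1},{"offset":[0,0,0.12],"yaw":0,"grip":-1},{"offset":[0,0,0.16],"yaw":0,"grip":-1},{"offset":[0,0,0.2],"yaw":0,"grip":-1},{"offset":[0,0,0.18],"yaw":0,"grip":-1},{"offset":[0,0,0.1],"yaw":0,"grip":-1},{"offset":[0,0,0.04],"yaw":0,"grip":-1},{"offset":[0,0,0],"yaw":0,"grip":-1}]'
```

```text
time_s: 12.1
position: [0.4488, -0.0156, 0.1751]
tcp_rot: [0.148, 0.989, -0.0, 0.001]
contact_force: [0.1, -0.6, -3.2]
grip_width: 0.174
gripper_force: 59.7
```

```bash
python3 -m pendant '[{"offset":[0.035,-0.048,0],"yaw":0,"grip":-1},{"offset":[0.07,-0.095,0],"yaw":0,"grip":-1},{"offset":[0.116,-0.159,0],"yaw":0,"grip":-1},{"offset":[0.151,-0.207,0],"yaw":0,"grip":-1},{"offset":[0.163,-0.223,0],"yaw":0,"grip":-1},{"offset":[0.163,-0.223,0],"yaw":0,"grip":-1},{"offset":[0.151,-0.207,0],"yaw":0,"grip":-1},{"offset":[0.128,-0.175,0],"yaw":0,"grip":-1},{"offset":[0.093,-0.127,0],"yaw":0,"grip":-1},{"offset":[0.058,-0.08,0],"yaw":0,"grip":-1},{"offset":[0.035,-0.048,0],"yaw":0,"grip":-1},{"offset":[0,0,0],"yaw":0,"grip":-1},{"offset":[0,0,0],"yaw":0,"grip":-1}]'
python3 - <<'E'
from m import *
p,d=snap('scene'); w=world('scene',d); Z=w[...,2]*1000
P=monitor.read_state()['position']; s=np.hypot(w[...,0]-P[0],w[...,1]-P[1])<.065
for a in range(120,232,8):
    m=s&(Z>=a)&(Z<a+8)
    if m.sum()>4: print(a,m.sum(),rect(w[m]))
E
```

```text
time_s: 13.4
position: [0.6224, -0.2537, 0.1734]
tcp_rot: [0.147, 0.989, 0.001, -0.001]
contact_force: [0.8, -0.2, -3.8]
grip_width: 0.172
gripper_force: 59.6
128 21 (array([ 642.6, -243.6]), array([35.1, 73. ]), 28.4)
136 174 (array([ 642.7, -244.2]), array([39.6, 76.3]), 27.9)
144 193 (array([ 643.2, -244.1]), array([39. , 75.8]), 27.4)
152 203 (array([ 643.3, -243.8]), array([38.4, 76.2]), 27.9)
160 174 (array([ 642.6, -243.7]), array([37.9, 76.2]), 29.7)
168 168 (array([ 638.7, -232.8]), array([27.3, 62.6]), 45.1)
176 450 (array([ 631.6, -238.4]), array([26.3, 56.7]), 73.1)
184 282 (array([ 633.5, -240.1]), array([32. , 87.2]), 63.4)
192 184 (array([ 628.9, -247.4]), array([14.7, 90.3]), 64.6)
200 173 (array([ 629.7, -246.4]), array([16.6, 89.7]), 64.8)
208 187 (array([ 627.2, -253.7]), array([39.4, 85.4]), 55.4)
216 394 (array([ 645.2, -256. ]), array([44.7, 50.7]), 82.8)
224 162 (array([ 640.9, -249.5]), array([49.4, 43.2]), 11.4)
```

```bash
python3 -m pendant '[{"offset":[0.008,0,-0.05],"yaw":0,"grip":-1},{"offset":[0,0,-0.1],"yaw":0,"grip":-1},{"offset":[0,0,-0.14],"yaw":0,"grip":-1},{"offset":[0,0,-0.14],"yaw":0,"grip":-1},{"offset":[0,0,-0.12],"yaw":0,"grip":-1},{"offset":[0,0,-0.09],"yaw":0,"grip":-1},{"offset":[0,0,-0.06],"yaw":0,"grip":-1},{"offset":[0,0,-0.03],"yaw":0,"grip":-1},{"offset":[0,0,0],"yaw":0,"grip":-1},{"offset":[0,0,0],"yaw":0,"grip":-1}]'; python3 -m pendant '[{"offset":[0,0,-0.008],"yaw":0,"grip":-1},{"offset":[0,0,-0.008],"yaw":0,"grip":-1},{"offset":[0,0,-0.008],"yaw":0,"grip":-1},{"offset":[0,0,-0.007],"yaw":0,"grip":-1},{"offset":[0,0,0],"yaw":0,"grip":-1}]'
```

```text
time_s: 14.45
position: [0.6247, -0.2547, 0.0658]
tcp_rot: [0.148, 0.989, -0.0, 0.001]
contact_force: [0.9, 1.1, -3.3]
grip_width: 0.172
gripper_force: 59.6
time_s: 14.95
position: [0.624, -0.2542, 0.0599]
tcp_rot: [0.148, 0.989, 0.0, -0.0]
contact_force: [0.1, 0.1, -3.8]
grip_width: 0.171
gripper_force: 59.6
```

```bash
python3 -m pendant '[{"offset":[0,0,-0.005],"yaw":0,"grip":-1},{"offset":[0,0,-0.005],"yaw":0,"grip":-1},{"offset":[0,0,-0.005],"yaw":0,"grip":-1},{"offset":[0,0,-0.005],"yaw":0,"grip":-1},{"offset":[0,0,0],"yaw":0,"grip":-1}]'; python3 -m pendant '[{"offset":[0,0,-0.004],"yaw":0,"grip":-1},{"offset":[0,0,0],"yaw":0,"grip":-1}]'
```

```text
time_s: 15.45
position: [0.624, -0.2542, 0.057]
tcp_rot: [0.148, 0.989, 0.0, -0.0]
contact_force: [-1.0, -0.6, -3.0]
grip_width: 0.17
gripper_force: 59.6
time_s: 15.65
position: [0.6241, -0.2543, 0.0566]
tcp_rot: [0.147, 0.989, 0.0, -0.0]
contact_force: [-0.0, -0.4, -2.8]
grip_width: 0.173
gripper_force: 59.6
```

```bash
python3 -m pendant '[{"offset":[0,0,-0.004],"yaw":0,"grip":-1},{"offset":[0,0,0],"yaw":0,"grip":-1}]'; python3 -m pendant '[{"offset":[0,0,-0.003],"yaw":0,"grip":-1},{"offset":[0,0,0],"yaw":0,"grip":-1}]'
```

```text
time_s: 15.85
position: [0.6243, -0.2544, 0.0562]
tcp_rot: [0.148, 0.989, -0.0, 0.0]
contact_force: [-0.5, -0.5, -1.9]
grip_width: 0.174
gripper_force: 59.7
time_s: 16.05
position: [0.6244, -0.2544, 0.0562]
tcp_rot: [0.147, 0.989, -0.0, 0.0]
contact_force: [-1.5, 1.5, 2.0]
grip_width: 0.168
gripper_force: 60.3
```

The floor carries it now. I'll release gently and rise clear.

```bash
python3 -m pendant '[{"offset":[0,0,0],"yaw":0,"grip":-0.55},{"offset":[0,0,0],"yaw":0,"grip":-0.45},{"offset":[0,0,0],"yaw":0,"grip":-0.3},{"offset":[0,0,0],"yaw":0,"grip":-0.2},{"offset":[0,0,0],"yaw":0,"grip":-0.2},{"offset":[0,0,0.08],"yaw":0,"grip":-0.2},{"offset":[0,0,0.15],"yaw":0,"grip":-0.2},{"offset":[0,0,0.25],"yaw":0,"grip":-0.2},{"offset":[0,0,0.3],"yaw":0,"grip":-0.2},{"offset":[-0.2,0,0.2],"yaw":0,"grip":-0.2},{"offset":[-0.3,0,0],"yaw":0,"grip":-0.2},{"offset":[-0.3,0,0],"yaw":0,"grip":-0.2},{"offset":[-0.3,0,0],"yaw":0,"grip":-0.2},{"offset":[-0.2,0,0],"yaw":0,"grip":-0.2},{"offset":[0,0,0],"yaw":0,"grip":-0.2},{"offset":[0,0,0],"yaw":0,"grip":-0.2}]'
python3 - <<'E'
from m import *
p,d=snap('scene'); cv2.imwrite('pics/end.png',p[:,:,::-1]); w=world('scene',d); Z=w[...,2]*1000
for c in((.626,-.2536),(.62,.284)):
    s=np.hypot(w[...,0]-c[0],w[...,1]-c[1])<.06
    for a,b in((102,110),(62,70)):
        m=s&(Z>a)&(Z<b); print(c,m.sum(),np.median(Z[m]),rect(w[m]))
print(monitor.read_state()['time_s'])
E
```

```text
time_s: 17.65
position: [0.4295, -0.2548, 0.2038]
tcp_rot: [0.148, 0.989, -0.001, 0.001]
contact_force: [0.1, 0.7, -0.3]
grip_width: 0.403
gripper_force: 0.0
(0.626, -0.2536) 493 105.68702835488361 (array([ 628.8, -253.6]), array([16.8, 89.6]), 72.8)
(0.626, -0.2536) 458 66.09343051617051 (array([ 637. , -240.1]), array([32.7, 83.4]), 62.7)
(0.62, 0.284) 505 106.03728281435617 (array([617.4, 282.2]), array([17.1, 88.6]), 27.4)
(0.62, 0.284) 478 66.37407035145756 (array([629.2, 281.3]), array([75. , 51.1]), 89.4)
17.7
```

View pics/end.png

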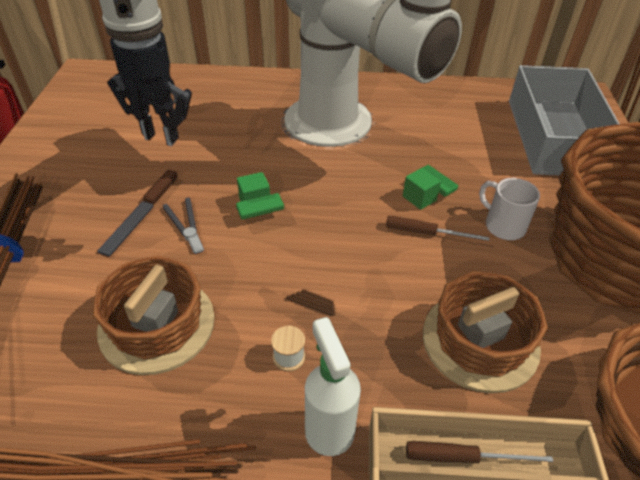

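The weight stands upright and centred in the left-hand basket of this view, at (150,300), with its top at z 106 mm. The placed weight at (487,318) hasn't moved, and the arm is clear. Handing in.

```bash
python3 -c "
from plant import workorder
print(workorder.finish_job())"
```

```text
the job is handed in; nothing more can be done
None
```

The tipped weight was stood upright on the table and released, then set down upright on the floor of the empty basket; the placed weight did not move, and I handed the job in at about 18 s.

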